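# Load two blank plates into a spring-loaded feeder magazine

### The job

Load the two long aluminium plates into the spring-loaded magazine, one at a time: lay each flat in the mouth, lengthwise with it, and push it straight down until it has snapped under both spring lips and stays there when you let go. With the second one, keep pushing until you feel the rubber bottom stop and bed the stack on it with a steady push of about 16 newtons for half a second, never more than 25; then let go. Leave the short plate, the wrench and the oil can where they are.

Things in the scene. Friction and masses are not known exactly. Their poses are not given: they have to be found in the camera images.
- magazine: Fixed magazine: grey bench plate 150 x 110 x 10 mm, pedestal, and a head with a vertical shaft open at the top, on the vertical axis through this point. Origin: centre of the plate's underside, on the bench; x along the shaft's long side, z up. The shaft is 62 (x) by 46 mm (y) inside; nothing outside it hinders fingers on the y sides.
- lips (a point): Height not exact! A point on the shaft's axis 97 mm over the bench. The head is packed up by an unmeasured amount: the flat undersides of the two spring lips really lie up to 7 mm above or below this point; feel for it. The lips, at the shaft's +x and -x ends, are 24 mm wide, stick 4 mm in, and slide outwards when a plate pushed down spreads them, then snap back over it.
- mouth (a point): Height not exact either, as for the lips: point on the axis 8 mm above them, where the underside of a plate laid in the mouth rests on the lips' slopes. Steel corner guides, 4 mm thick, leave the middle 34 mm of each long (y) side open for fingers; they are straight to 14 mm above this point, then flare out 6 mm each side up to 27 mm above it (all moving with the head).
- stop (a point): Height not exact! Point on the axis 30 mm below the lips: about where the black spring follower's top meets its bottom stop, a stiff rubber pad (6 N per mm); the stop is really 26 to 34 mm below the lips, so two plates leave 2 to 10 mm of spare travel. The follower alone pushes up with 5 to 8 N, lips add up to 6 N; a steady rise past 11 N is the stop. A plate left between the lips may stick or rise again.
- plate_a_center (a point): Centre (half-way up) of one of the two long plates to load: plain bare aluminium, 60 x 44 x 12 mm (x, y, z), 90 g, lying flat on the bench. x along its length, z up; either end may point either way.
- plate_b_center (a point): Centre of the other long plate, the same as the first. The order does not matter.
- short_plate_center (a point): Centre of a short aluminium plate, 42 x 36 x 12 mm, that does not belong in this magazine: leave it lying.
- wrench: Steel wrench, 170 mm long, lying on the bench beyond the plates; origin in its middle. Leave it.
- oil_can: Grey oil can, 60 mm across, 130 mm tall, standing; origin under its centre. Leave it.
Mind the look-alikes: they are no part of the job. Leave any brown, orange or purple look-alike of the part that bears plate_a_center alone.

How it is judged:
By the outcome, as a careful person would: the job done as asked, in the order asked, and still so for the second after the job is handed in, with the robot touching nothing.
It also fails if it takes over 72 s, if anything falls off the work surface, if the arm or the gripper's body presses on something with over 40 N, if the wrist force passes 120 N, or if a joint passes its speed limit or range.

### The arm

A 7-joint arm with a two-finger parallel gripper is mounted at the origin on the work surface. World frame = base frame: x ahead of the robot, y to its left, z up, the work surface at z = 0. Lengths are in mm, angles in rad, forces in N, time in s.
With the tool pointing down it reaches from about 350 to 900 mm from the base axis. Payload 8.1 kg.
Tool frame: the origin (TCP) lies at the very end of the fingers, on their centre line; the grasp point (between the pads) lies env.hold_point_z behind it (env.hold_point_z is the distance from the TCP to the grasp point, in mm); z points along the fingers, y is the direction in which the jaws open and shut (so a half turn about z gives the same grasp; the last joint's range is limited). The gripper opens to 92 mm and grips with 3 to 60 N. Pads are 19 mm wide; open, the fingers measure 130 mm over their backs; the gripper's body (75 mm by 190 mm) begins 47 mm behind the grasp point.
Start: joints at [1.169, 0.434, 0.025, 1.573, -0.012, 1.134, -0.075], TCP at [183.96, -597.328, 226.742] pointing down, gripper open.
Joint ranges: [-2.62, 2.62], [-0.44, 2.09], [-1.27, 1.32], [0.08, 2.57], [-1.32, 4.46], [0.12, 2], [-2.74, 2.74]. Speed limits (rad/s): [2.22, 2.22, 3.01, 3.01, 3.14, 3.14, 3.14].

### API

Orientations are given as a 3x3 rotation matrix whose columns are the frame's x, y, z axes.
In Python, from station import env gives the robot as it stands.
- The arm moves only by the tool send_rows, never from a script. Its argument "rows" is a list of rows, each a list of 5 numbers: the shift along the tool's x, y, z in m, then the turn about the tool's z in rad, then the closure, from 0 (fully open) to 1 (shut). In form: [[tx, ty, tz, roll, gripper], ...]. A call has 1 to 20 rows; each row is the pose to reach, as a shift and turn from the pose measured when the call began, along the tool's axes at that moment; what a row does not reach only later rows make up. A row lasts 1/12 s, in which the tool goes at most 41.7 mm and 7.16 degrees, less where a joint would pass 70% of its speed; a pose out of reach is approached as far as the arm can. A call with a gripper value outside its range is refused whole. The fingers move at their own pace and stop on an object; "newtons" is the grip in N (left out, the last holds). Time passes only in rows, so rows that repeat a pose let the fingers close. It gives the time, the measured TCP pose, the force and the opening at its end, in the units of the state.
- env.state(): the state, without advancing time (a new reading comes with each control period).
- env.grab_frame(name): name is "scene" or "top" or "wrist"; returns a dict with "frame" (480x640x3 uint8, red, green, blue), "vertical_fov" (degrees; the focal length in pixels is half the picture's height over the tangent of half this angle, whatever the lens; pixels are square), "cx", "cy" (the principal point, pixels), "k1" (the pictures are not rectified: a ray, as slopes to the right and down, at radius r is drawn at 1 + k1 r^2 times it, then the intrinsics apply), "rvec" (rotation vector, rad) and "tvec" (3), from world to camera coordinates, as OpenCV has them; the wrist camera has in their place "tool_from_camera" (4x4, takes a point from camera to tool coordinates, whose origin is the TCP and whose axes are the flange's). Camera axes: x right, y down, z forward; pixel columns grow to the right and rows downward; lengths in mm; the calibration is good to about 2 mm. A picture is of the moment at which its call begins: read the wrist's pose just before it. There is no depth.
- env.hand_in(): hands the job in, once; it reports no verdict.
The state is a dict: "time": time; "qpos": joint angles; "qvel": joint speeds; "tau": joint torques, N m; "eef_pos": TCP position; "eef_rot": TCP orientation; "ft_force": force on the tool from outside, world axes, zero at the start; "ft_torque": the same for the moment, N m; "width": finger opening in mm.
Only numpy, scipy, OpenCV 4.12 (cv2) and the standard library are available. Lean on these libraries where they do the work, as an engineer would, in place of code of your own. Each camera call takes 0.05 s, during which the arm holds its last target. There are 200 camera calls.

## Working session

There is one attempt and no reset: what is moved stays moved. The work goes in short steps, Python scripts to look and compute and a tool call to move; the robot and the scene stay as the last step left them, time stands still between calls to the robot, and variables do not carry over. Pictures are saved under pics/ and viewed, about 8 in all and at most 12, crops included, and the job is handed in when it is done.

Besides the shell and the picture viewer there is one more tool, called after "Call:" by a JSON object that holds its "fn" and its "kwargs", one argument or row to a line. send_rows: Moves the arm, as the interface text tells. Its arguments: {"type":"object","properties":{"rows":{"type":"array","items":{"type":"array","items":{"type":"number"}}},"newtons":{"type":"number"}},"required":["rows"]}

```bash
mkdir -p pics; ls; cat > h.py <<'E'
import numpy as np, cv2
from station import env
def grab(n):
    s=env.state(); f=env.grab_frame(n); im=f["frame"]; H=im.shape[0]
    F=H/2/np.tan(np.radians(f["vertical_fov"])/2)
    if n=="wrist":
        T=np.array(f["tool_from_camera"]); R0=np.array(s["eef_rot"]).reshape(3,3)
        R=R0@T[:3,:3]; C=R0@T[:3,3]+np.array(s["eef_pos"])
    else:
        Rc=cv2.Rodrigues(np.array(f["rvec"],float))[0]; R=Rc.T; C=-R@np.array(f["tvec"],float).ravel()
    return dict(im=im,F=F,cx=f["cx"],cy=f["cy"],k1=f["k1"],R=R,C=C)
def ray(c,u,v):
    d=np.array([(u-c["cx"])/c["F"],(v-c["cy"])/c["F"]]); x=d.copy()
    for _ in range(30): x=d/(1+c["k1"]*(x@x))
    r=c["R"]@np.array([x[0],x[1],1]); return r/np.linalg.norm(r)
def plane(c,u,v,z):
    r=ray(c,u,v); return c["C"]+r*(z-c["C"][2])/r[2]
def proj(c,p):
    q=c["R"].T@(np.array(p,float)-c["C"]); x=q[:2]/q[2]; x=x*(1+c["k1"]*(x@x)); return x*c["F"]+[c["cx"],c["cy"]]
def tri(obs):
    A=np.zeros((3,3));b=np.zeros(3)
    for c,u,v in obs:
        r=ray(c,u,v);P=np.eye(3)-np.outer(r,r);A+=P;b+=P@c["C"]
    p=np.linalg.solve(A,b); return p,[np.linalg.norm((np.eye(3)-np.outer(ray(c,u,v),ray(c,u,v)))@(p-c["C"])) for c,u,v in obs]
def save(c,n): cv2.imwrite("pics/"+n,c["im"][:,:,::-1])
E
python3 - <<'E'
from h import *
import pickle
print(env.hold_point_z, {k:np.round(v,3).tolist() for k,v in env.state().items()})
for n in("scene","top","wrist"):
    c=grab(n);save(c,n+"0.png");pickle.dump(c,open(n+"0.pkl","wb"));print(n,c["C"],c["R"].round(2).tolist(),c["F"],c["k1"])
E
```

```text
pics
18.8 {'time': 0.0, 'qpos': [1.169, 0.435, 0.025, 1.574, -0.012, 1.134, -0.075], 'qvel': [-0.0, 0.001, -0.001, -0.001, -0.002, 0.0, -0.002], 'tau': [-0.001, -66.785, 0.984, -31.446, -0.061, 0.043, 0.0], 'eef_pos': [183.761, -596.823, 225.923], 'eef_rot': [[0.956, 0.294, -0.001], [0.294, -0.956, 0.002], [-0.0, -0.002, -1.0]], 'ft_force': [0.124, -0.834, -0.137], 'ft_torque': [0.048, -0.072, 0.033], 'width': 91.948}
scene [1102.65465517  134.28197833  743.94639417] [[-0.3, 0.72, -0.63], [0.95, 0.22, -0.21], [-0.01, -0.66, -0.75]] 436.729142526732 -0.07477206543106464
top [448.9798836  -76.92445257 840.60747956] [[0.03, -0.99, 0.15], [-1.0, -0.03, 0.0], [0.0, -0.15, -0.99]] 464.7983071883263 -0.10137563200333626
wrist [ 254.94473531 -576.11289841  385.23131001] [[0.29, -0.92, -0.26], [-0.96, -0.28, -0.08], [-0.0, 0.27, -0.96]] 370.01620414950384 -0.055221050165074295
```

View pics/scene0.png

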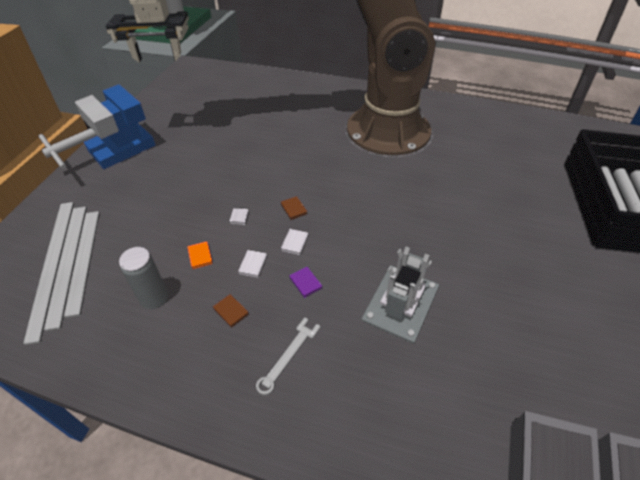

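View pics/top0.png

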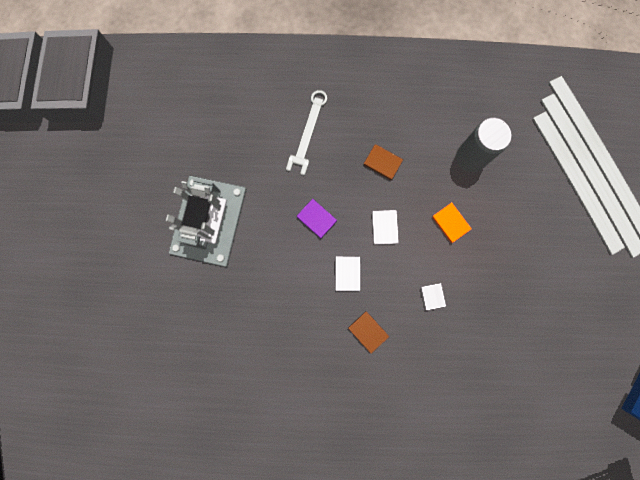

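Scene view: two long white plates at (294,241) and (253,263), the short one at (239,215), and the magazine at (402,295). In the top view they are at (385,227), (347,274), (433,297) and about (205,220), with the shaft's black follower near (196,211).

```bash
cat > m.py <<'E'
from h import *
import pickle
def quads(c,reg):
    im=c["im"].astype(int); m=((im.min(2)>200)&(im.max(2)-im.min(2)<25)).astype(np.uint8)
    o=[]
    for k in cv2.findContours(m,cv2.RETR_EXTERNAL,cv2.CHAIN_APPROX_NONE)[0]:
        a=cv2.contourArea(k); x=k[:,0].mean(0)
        if a>120 and reg[0]<x[0]<reg[2] and reg[1]<x[1]<reg[3]: o.append((x,a,k[:,0].astype(float)))
    return o
t=pickle.load(open("top0.pkl","rb"));s=pickle.load(open("scene0.pkl","rb"))
T=quads(t,(320,190,460,320));S=quads(s,(220,195,320,285))
for x,a,k in T:
    M=cv2.moments(k.astype(np.float32)); u=(M["m10"]/M["m00"],M["m01"]/M["m00"])
    P=np.array([plane(t,*q,12)[:2] for q in k],np.float32); r=cv2.minAreaRect(P)
    print("top",np.round(u,1),a,"rect",np.round(r[0],1),np.round(r[1],1),round(r[2],1))
    for y,b,l in S:
        N=cv2.moments(l.astype(np.float32)); w=(N["m10"]/N["m00"],N["m01"]/N["m00"])
        p,e=tri([(t,*u),(s,*w)])
        if max(e)<6: print("   scene",np.round(w,1),b,"tri",p.round(1),np.round(e,1))
a=cv2.resize(t["im"][165:280,155:260],None,fx=4,fy=4,interpolation=cv2.INTER_CUBIC)
b=cv2.resize(s["im"][235:350,355:450],None,fx=4,fy=4,interpolation=cv2.INTER_CUBIC)
cv2.imwrite("pics/mag.png",np.hstack([a,b])[:,:,::-1]); print(a.shape,b.shape)
E
python3 m.py
```

```text
top [433.2 296.3] 424.5 rect [ 462.4 -269.8] [41.3 35.6] 12.5
top [347.5 273.2] 746.0 rect [ 499.8 -116. ] [60.5 41.2] 1.1
   scene [294.3 240.3] 266.0 tri [ 500.  -117.6    9. ] [1.4 1.4]
top [385.  226.7] 737.0 rect [ 585.4 -182.2] [60.5 43.4] 3.8
   scene [252.1 262. ] 298.0 tri [ 586.1 -183.9    9.6] [1.5 1.5]
(460, 420, 3) (460, 380, 3)
```

View pics/mag.png

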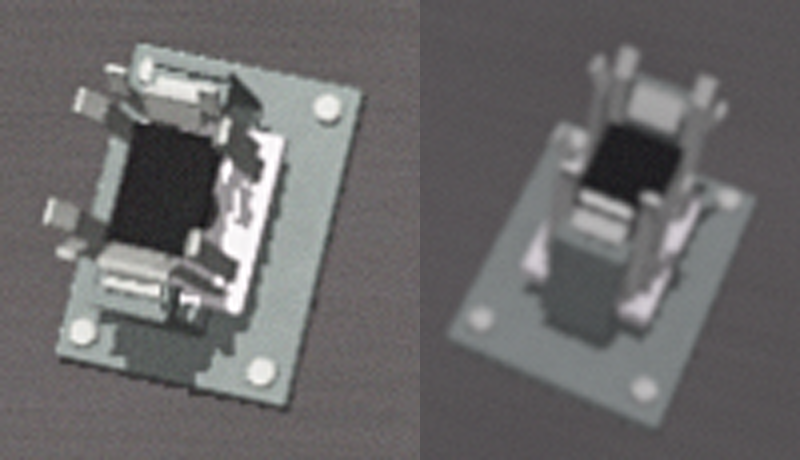

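The crop shows the magazine's base plate corners in the top view, crop pixels (137,45), (362,92), (288,405) and (58,355), and in the scene view, (560,125), (755,200), (657,425) and (448,337). The head's long axis runs along the base plate's long side.

```bash
python3 - <<'E'
from h import *
import pickle
t=pickle.load(open("top0.pkl","rb"));s=pickle.load(open("scene0.pkl","rb"))
A=np.array([(137,45),(362,92),(288,405),(58,355)])/4+[155,165]
B=np.array([(657,425),(448,337),(560,125),(755,200)])-[420,0]; B=B/4+[355,235]
for c,Q in((t,A),(s,B)):
    P=np.array([plane(c,*q,10)[:2] for q in Q]); e=np.diff(np.vstack([P,P[:1]]),axis=0)
    print(P.round(1).tolist(),np.linalg.norm(e,axis=1).round(1),np.degrees(np.arctan2(e[:,1],e[:,0])).round(1),P.mean(0))
for i in range(4):
  print([np.round(v,1) for v in tri([(t,*A[i]),(s,*B[i])])])
# wrist view of grasp rotation
st=env.state();R=np.array(st["eef_rot"]);print(np.degrees(np.arctan2(R[1,0],R[0,0])))
for nm,(x,y) in dict(a=(500,-117),b=(585.6,-183)).items():
  d=np.array([x,y,130])-st["eef_pos"]; print(nm,(R.T@d).round(1))
E
```

```text
[[670.1, 181.3], [650.2, 74.6], [505.4, 100.2], [524.6, 207.0]] [108.5 147.  108.5 147.7] [-100.5  170.    79.8  -10. ] [587.59685012 140.77861628]
[[674.5, 179.7], [656.2, 74.8], [512.2, 101.3], [531.7, 207.4]] [106.5 146.4 107.9 145.5] [-99.9 169.6  79.6 -11. ] [593.66279154 140.79876412]
[array([671.5, 181.3,   5.8]), array([1.3, 1.3])]
[array([652. ,  75. ,   3.6]), array([0.8, 0.8])]
[array([506.1, 101.4,   2.5]), array([0.4, 0.4])]
[array([525.5, 208.8,   2.5]), array([0.7, 0.7])]
17.1160863357539
a [ 443.5 -365.5   96.5]
b [ 505.8 -277.3   96.4]
```

Call:
{"fn": "send_rows", "kwargs": {
  "rows": [
    [0.443,-0.365,0.096,0.28,0],
    [0.443,-0.365,0.096,0.28,0],
    [0.443,-0.365,0.096,0.28,0],
    [0.443,-0.365,0.096,0.28,0],
    [0.443,-0.365,0.096,0.28,0],
    [0.443,-0.365,0.096,0.28,0],
    [0.443,-0.365,0.096,0.28,0],
    [0.443,-0.365,0.096,0.28,0],
    [0.443,-0.365,0.096,0.28,0],
    [0.443,-0.365,0.096,0.28,0],
    [0.443,-0.365,0.096,0.28,0],
    [0.443,-0.365,0.096,0.28,0],
    [0.443,-0.365,0.096,0.28,0],
    [0.443,-0.365,0.096,0.28,0],
    [0.443,-0.365,0.096,0.28,0],
    [0.443,-0.365,0.096,0.28,0],
    [0.443,-0.365,0.096,0.28,0],
    [0.443,-0.365,0.096,0.28,0]
  ]
}}

```text
time: 1.65
eef_pos: [498.9, -119.2, 130.5]
eef_rot: [[1.0, 0.017, -0.001], [0.017, -1.0, 0.0], [-0.001, -0.0, -1.0]]
ft_force: [-0.2, 0.3, 0.3]
width: 91.6
```

```bash
cat > w.py <<'E'
from h import *
import sys
# wrist-camera measurement of white plates; prints rects and shift in tool axes
c=grab("wrist");save(c,sys.argv[1]+".png");im=c["im"].astype(int)
st=env.state();R=np.array(st["eef_rot"]);p=np.array(st["eef_pos"])
print("t",st["time"],"tcp",p.round(1),"yaw",np.degrees(np.arctan2(R[1,0],R[0,0])).round(2),"tilt",R[:,2].round(4),"f",np.round(st["ft_force"],1),"w",round(st["width"],1))
m=((im.min(2)>170)&(im.max(2)-im.min(2)<30)).astype(np.uint8)
for k in cv2.findContours(m,cv2.RETR_EXTERNAL,cv2.CHAIN_APPROX_NONE)[0]:
    if cv2.contourArea(k)<1500: continue
    k=k[:,0]; P=np.array([plane(c,*q,12)[:2] for q in k],np.float32); r=cv2.minAreaRect(P)
    d=R.T@(np.array([*r[0],p[2]])-p)
    print("px",k.mean(0).round(0),k.min(0),k.max(0),"rect",np.round(r,1) if 0 else [np.round(v,1) for v in r],"tool shift",d.round(1))
E
python3 w.py w1
```

```text
t 1.7 tcp [ 499.  -119.3  130.6] yaw 0.92 tilt [-7.e-04  4.e-04 -1.e+00] f [ 0.5  0.1 -0.8] w 91.6
px [499. 273.] [478 249] [522 303] rect [array([ 464.3, -271.1]), array([42. , 35.9]), np.float64(12.2)] tool shift [-37.1 151.2  -0. ]
px [312. 221.] [284 190] [341 252] rect [array([ 507.4, -116.8]), array([49.1, 44.1]), np.float64(0.9)] tool shift [ 8.5 -2.4 -0. ]
px [406. 113.] [376  70] [437 158] rect [array([ 587.6, -183.3]), array([60.1, 43.8]), np.float64(3.3)] tool shift [87.6 65.4 -0.1]
```

View pics/w1.png

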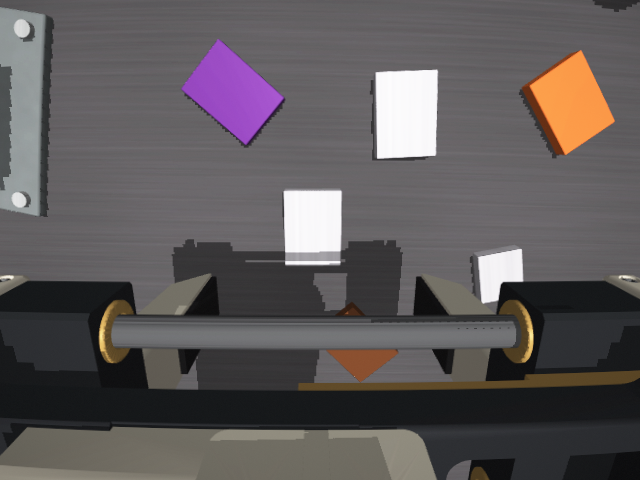

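The wrist view shows long plate A at (312,227), B at (406,113) and the short plate at (499,273), all matching the top view to about 2 mm. The glare line at row 262 cut off A's near end, so I take its centre from the far edge: about (501.5,-117).

Call:
{"fn": "send_rows", "kwargs": {
  "rows": [
    [0.002,-0.0025,0.06,0,0],
    [0.002,-0.0025,0.1,0,0],
    [0.002,-0.0025,0.12,0,0],
    [0.002,-0.0025,0.1275,0,0],
    [0.002,-0.0025,0.1275,0,0],
    [0.002,-0.0025,0.1275,0,0],
    [0.002,-0.0025,0.1275,0,1],
    [0.002,-0.0025,0.1275,0,1],
    [0.002,-0.0025,0.1275,0,1],
    [0.002,-0.0025,0.1275,0,1],
    [0.002,-0.0025,0.1275,0,1],
    [0.002,-0.0025,0.1275,0,1],
    [0.002,-0.0025,0.1275,0,1],
    [0.002,-0.0025,0.1275,0,1]
  ],
  "newtons": 50
}}

```text
time: 2.87
eef_pos: [500.9, -116.7, 3.1]
eef_rot: [[1.0, 0.016, -0.001], [0.016, -1.0, 0.0], [-0.001, -0.0, -1.0]]
ft_force: [-0.5, 0.1, 0.5]
width: 43.3
```

Call:
{"fn": "send_rows", "kwargs": {
  "rows": [
    [0,0,-0.02,0,1],
    [0,0,-0.06,0,1],
    [0,0,-0.1,0,1],
    [0.002,-0.03,-0.14,0.05,1],
    [0.024,-0.27,-0.197,0.194,1],
    [0.024,-0.27,-0.197,0.194,1],
    [0.024,-0.27,-0.197,0.194,1],
    [0.024,-0.27,-0.197,0.194,1],
    [0.024,-0.27,-0.197,0.194,1],
    [0.024,-0.27,-0.197,0.194,1],
    [0.024,-0.27,-0.197,0.194,1],
    [0.024,-0.27,-0.197,0.194,1],
    [0.024,-0.27,-0.197,0.194,1],
    [0.024,-0.27,-0.197,0.194,1]
  ]
}}

```text
time: 4.03
eef_pos: [520.4, 152.0, 199.7]
eef_rot: [[0.984, -0.178, -0.002], [-0.178, -0.984, -0.001], [-0.002, 0.001, -1.0]]
ft_force: [0.3, -1.3, -0.5]
width: 43.2
```

```bash
python3 w.py w2; python3 -c "
from h import *;import pickle
c=grab('wrist');pickle.dump(c,open('w2.pkl','wb'));print(c['C'])"
```

```text
t 4.0833 tcp [520.4 151.7 199.7] yaw -10.31 tilt [-1.8e-03 -7.0e-04 -1.0e+00] f [ 0.  -1.4 -1. ] w 43.4
px [314. 279.] [264 240] [367 314] rect [array([455.2, 163.8]), array([101.3,  79.9]), np.float64(79.7)] tool shift [-66.4  -0.2   0.1]
px [313. 130.] [252  49] [375 214] rect [array([592. , 141.1]), array([106.7, 146.1]), np.float64(79.3)] tool shift [72.3 -2.3 -0.1]
[593.82341687 138.4856237  358.79308743]
```

View pics/w2.png

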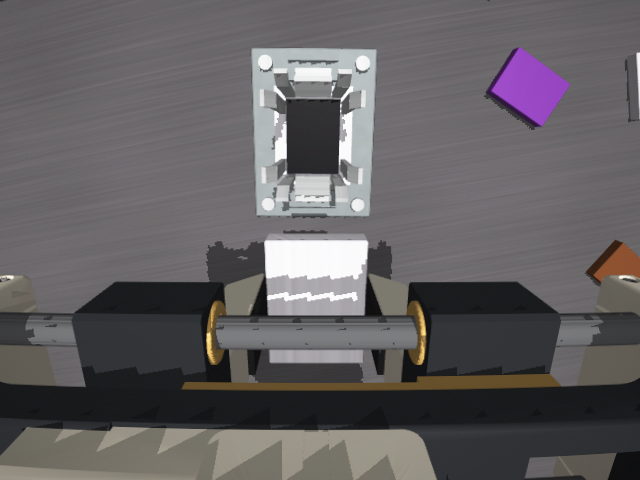

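The wrist view shows the held plate at columns 264–367 and rows 235–362. The magazine base corners are about (252,48), (376,50), (370,215) and (258,216), and the black follower is centred near (313,137).

```bash
python3 - <<'E'
from h import *
import pickle
c=pickle.load(open("w2.pkl","rb"));im=c["im"].astype(int)
st=env.state();R=np.array(st["eef_rot"]);p=np.array(st["eef_pos"])
tool=lambda q:(R.T@(np.array(q)-p)).round(2)
ang=lambda r:(r[2] if r[1][0]>r[1][1] else r[2]-90)
# base
m=((im.min(2)>120)&(im.max(2)-im.min(2)<40)).astype(np.uint8); m[228:]=0;m[:,:200]=0;m[:,420:]=0
k=max(cv2.findContours(m,cv2.RETR_EXTERNAL,cv2.CHAIN_APPROX_NONE)[0],key=cv2.contourArea)[:,0]
r=cv2.minAreaRect(np.array([plane(c,*q,10)[:2] for q in k],np.float32));print("base",np.round(r[0],1),np.round(r[1],1),ang(r),"tool",tool([*r[0],p[2]]))
# follower
m=(im.max(2)<60).astype(np.uint8); m[185:]=0;m[:90]=0;m[:,:270]=0;m[:,350:]=0
k=max(cv2.findContours(m,cv2.RETR_EXTERNAL,cv2.CHAIN_APPROX_NONE)[0],key=cv2.contourArea)[:,0]
for z in(85,97): r=cv2.minAreaRect(np.array([plane(c,*q,z)[:2] for q in k],np.float32));print("foll",z,np.round(r[0],1),np.round(r[1],1),ang(r),"tool",tool([*r[0],p[2]]),k.min(0),k.max(0))
# held plate
col=im[200:400,310:322].mean((1,2)); print("rows",[(i+200,int(col[i])) for i in range(28,50)],[(i+200,int(col[i])) for i in range(148,172,2)])
for row in(245,255,265): 
  l=im[row].mean(1); print(row,[int(v) for v in l[255:275]],[int(v) for v in l[358:378]])
for v in(235,362): print(v,tool(plane(c,316,v,p[2]+9)),tool(plane(c,316,v,p[2]-3)))
E
python3 - <<'E'
import cv2
im=cv2.imread("pics/w2.png");a=cv2.resize(im[40:225,240:390],None,fx=3,fy=3,interpolation=cv2.INTER_CUBIC);b=cv2.resize(im[225:375,255:380],None,fx=2.6,fy=3.7);cv2.imwrite("pics/w2c.png",cv2.hconcat([a,b]));print(a.shape,b.shape)
E
```

```text
base [591.5 141.5] [109.8 150. ] -10.980201721191406 tool [71.69 -2.63 -0.12]
foll 85 [591.4 141.1] [37.4 51. ] -10.391754150390625 tool [71.64 -2.23 -0.12] [286 100] [339 173]
foll 97 [591.5 141. ] [35.8 48.8] -10.3917236328125 tool [71.77 -2.14 -0.12] [286 100] [339 173]
rows [(228, 111), (229, 110), (230, 93), (231, 71), (232, 61), (233, 93), (234, 138), (235, 149), (236, 151), (237, 153), (238, 156), (239, 154), (240, 216), (241, 245), (242, 250), (243, 251), (244, 251), (245, 251), (246, 251), (247, 251), (248, 251), (249, 251)] [(348, 92), (350, 152), (352, 167), (354, 167), (356, 167), (358, 166), (360, 166), (362, 144), (364, 59), (366, 58), (368, 58), (370, 58)]
245 [63, 61, 61, 61, 62, 61, 60, 60, 60, 183, 237, 249, 250, 250, 250, 250, 249, 249, 250, 250] [250, 250, 250, 251, 250, 250, 250, 250, 246, 218, 139, 108, 109, 108, 108, 109, 109, 109, 108, 108]
255 [60, 60, 61, 60, 61, 61, 61, 61, 60, 74, 209, 247, 250, 250, 250, 250, 250, 250, 249, 250] [250, 250, 250, 251, 250, 250, 250, 250, 242, 150, 62, 56, 57, 57, 57, 57, 57, 57, 56, 56]
265 [59, 59, 57, 58, 57, 57, 58, 56, 57, 57, 200, 244, 250, 250, 250, 250, 250, 249, 250, 250] [250, 250, 229, 180, 168, 167, 166, 160, 151, 88, 57, 56, 56, 56, 57, 57, 57, 56, 57, 57]
235 [33.07  0.14 -9.05] [29.77  0.15  2.95]
362 [-28.71   0.11  -8.95] [-36.95   0.11   3.06]
(555, 450, 3) (555, 325, 3)
```

View pics/w2c.png

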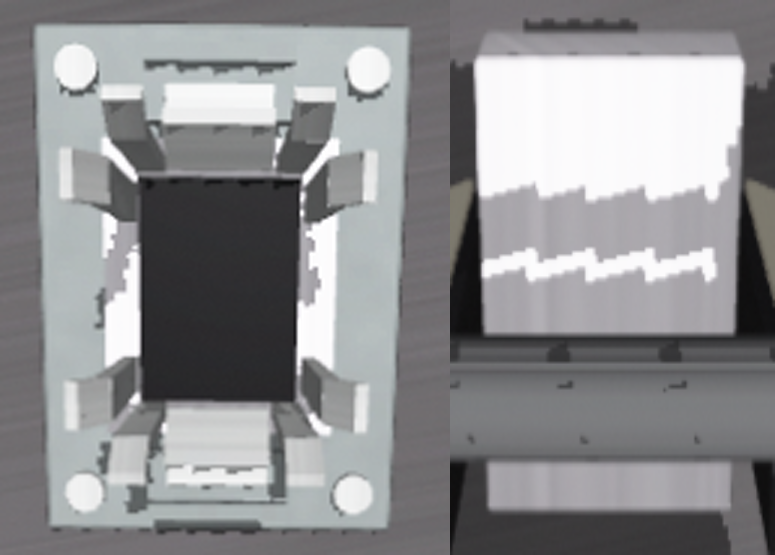

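The crop confirms the plate's far top edge at row 240, with its front face at 233–240, so the plate centre is about 0.85 mm ahead of the TCP. The follower and base agree on the axis at tool (71.7, -2.4).

Call:
{"fn": "send_rows", "kwargs": {
  "rows": [
    [0.071,-0.0025,0,0,1],
    [0.071,-0.0025,0.02,0,1],
    [0.071,-0.0025,0.04,0,1],
    [0.071,-0.0025,0.055,0,1],
    [0.071,-0.0025,0.06,0,1],
    [0.071,-0.0025,0.062,0,1],
    [0.071,-0.0025,0.062,0,1],
    [0.071,-0.0025,0.062,0,1]
  ]
}}

```text
time: 4.8
eef_pos: [591.1, 141.4, 138.7]
eef_rot: [[0.984, -0.179, -0.0], [-0.179, -0.984, -0.0], [-0.0, 0.0, -1.0]]
ft_force: [0.2, -0.0, -1.6]
width: 43.0
```

Call:
{"fn": "send_rows", "kwargs": {
  "rows": [
    [0,0,0.003,0,1],
    [0,0,0.006,0,1],
    [0,0,0.009,0,1],
    [0,0,0.012,0,1],
    [0,0,0.015,0,1],
    [0,0,0.018,0,1],
    [0,0,0.018,0,1],
    [0,0,0.018,0,1]
  ]
}}

```text
time: 5.47
eef_pos: [591.0, 141.4, 120.4]
eef_rot: [[0.984, -0.179, -0.001], [-0.179, -0.984, -0.0], [-0.001, 0.0, -1.0]]
ft_force: [-0.4, 0.3, -0.5]
width: 43.6
```

Call:
{"fn": "send_rows", "kwargs": {
  "rows": [
    [0,0,0.002,0,1],
    [0,0,0.004,0,1],
    [0,0,0.006,0,1],
    [0,0,0.006,0,1]
  ]
}}

```text
time: 5.8
eef_pos: [590.7, 141.3, 113.9]
eef_rot: [[0.984, -0.179, -0.002], [-0.179, -0.984, -0.001], [-0.001, 0.001, -1.0]]
ft_force: [0.6, 0.1, -1.3]
width: 43.3
```

Call:
{"fn": "send_rows", "kwargs": {
  "rows": [
    [0,0,0.002,0,1],
    [0,0,0.004,0,1],
    [0,0,0.005,0,1],
    [0,0,0.005,0,1]
  ]
}}

```text
time: 6.13
eef_pos: [590.5, 141.2, 108.6]
eef_rot: [[0.984, -0.179, -0.002], [-0.179, -0.984, -0.001], [-0.002, 0.001, -1.0]]
ft_force: [0.3, 0.6, -1.6]
width: 43.2
```

Call:
{"fn": "send_rows", "kwargs": {
  "rows": [
    [0,0,0.0015,0,1],
    [0,0,0.003,0,1],
    [0,0,0.003,0,1]
  ]
}}

```text
time: 6.38
eef_pos: [590.3, 141.1, 105.2]
eef_rot: [[0.984, -0.179, -0.002], [-0.179, -0.984, -0.001], [-0.002, 0.001, -1.0]]
ft_force: [0.3, -0.4, -1.2]
width: 43.3
```

Call:
{"fn": "send_rows", "kwargs": {
  "rows": [
    [0,0,0.0015,0,1],
    [0,0,0.003,0,1],
    [0,0,0.003,0,1]
  ]
}}

```text
time: 6.63
eef_pos: [590.2, 141.1, 101.9]
eef_rot: [[0.984, -0.179, -0.003], [-0.179, -0.984, -0.001], [-0.003, 0.001, -1.0]]
ft_force: [0.2, -0.3, -1.2]
width: 43.3
```

Call:
{"fn": "send_rows", "kwargs": {
  "rows": [
    [0,0,0.0015,0,1],
    [0,0,0.003,0,1],
    [0,0,0.003,0,1]
  ]
}}

```text
time: 6.88
eef_pos: [590.5, 141.3, 99.1]
eef_rot: [[0.984, -0.179, -0.002], [-0.179, -0.984, -0.001], [-0.002, 0.001, -1.0]]
ft_force: [-0.3, 0.1, 2.4]
width: 43.0
```

Call:
{"fn": "send_rows", "kwargs": {
  "rows": [
    [0,0,0.0015,0,1],
    [0,0,0.003,0,1],
    [0,0,0.003,0,1]
  ]
}}

```text
time: 7.13
eef_pos: [590.8, 141.5, 96.3]
eef_rot: [[0.984, -0.179, -0.001], [-0.179, -0.984, -0.0], [-0.001, 0.0, -1.0]]
ft_force: [-0.1, 0.2, 4.2]
width: 43.5
```

Call:
{"fn": "send_rows", "kwargs": {
  "rows": [
    [0,0,0.0015,0,1],
    [0,0,0.003,0,1],
    [0,0,0.003,0,1]
  ]
}}

```text
time: 7.38
eef_pos: [590.4, 141.5, 92.8]
eef_rot: [[0.984, -0.179, -0.002], [-0.179, -0.984, -0.0], [-0.002, 0.001, -1.0]]
ft_force: [0.5, 1.1, -0.3]
width: 43.1
```

Call:
{"fn": "send_rows", "kwargs": {
  "rows": [
    [0,0,0.0015,0,1],
    [0,0,0.003,0,1],
    [0,0,0.003,0,1]
  ]
}}

```text
time: 7.63
eef_pos: [590.1, 141.4, 89.2]
eef_rot: [[0.984, -0.179, -0.003], [-0.179, -0.984, -0.0], [-0.003, 0.001, -1.0]]
ft_force: [-0.4, 0.6, -2.0]
width: 42.9
```

Call:
{"fn": "send_rows", "kwargs": {
  "rows": [
    [0,0,0.0015,0,1],
    [0,0,0.003,0,1],
    [0,0,0.003,0,1]
  ]
}}

```text
time: 7.88
eef_pos: [590.2, 141.5, 86.3]
eef_rot: [[0.984, -0.179, -0.002], [-0.179, -0.984, -0.0], [-0.002, 0.001, -1.0]]
ft_force: [-0.3, 0.4, 1.4]
width: 43.1
```

Call:
{"fn": "send_rows", "kwargs": {
  "rows": [
    [0,0,0.0015,0,1],
    [0,0,0.003,0,1],
    [0,0,0.003,0,1]
  ]
}}

```text
time: 8.13
eef_pos: [590.3, 141.5, 83.4]
eef_rot: [[0.984, -0.179, -0.002], [-0.179, -0.984, -0.0], [-0.002, 0.001, -1.0]]
ft_force: [-1.2, -0.0, 3.9]
width: 43.0
```

Call:
{"fn": "send_rows", "kwargs": {
  "rows": [
    [0,0,0.0015,0,1],
    [0,0,0.003,0,1],
    [0,0,0.003,0,1]
  ]
}}

```text
time: 8.38
eef_pos: [590.2, 141.5, 80.4]
eef_rot: [[0.984, -0.179, -0.002], [-0.179, -0.984, -0.0], [-0.002, 0.001, -1.0]]
ft_force: [-1.0, 1.0, 4.8]
width: 43.5
```

Call:
{"fn": "send_rows", "kwargs": {
  "rows": [
    [0,0,0.0015,0,1],
    [0,0,0.003,0,1],
    [0,0,0.003,0,1]
  ]
}}

```text
time: 8.63
eef_pos: [590.2, 141.5, 77.3]
eef_rot: [[0.984, -0.179, -0.002], [-0.179, -0.984, -0.0], [-0.002, 0.001, -1.0]]
ft_force: [-0.3, -0.9, 5.0]
width: 43.3
```

Call:
{"fn": "send_rows", "kwargs": {
  "rows": [
    [0,0,0.0015,0,1],
    [0,0,0.003,0,1],
    [0,0,0.003,0,1]
  ]
}}

```text
time: 8.88
eef_pos: [590.3, 141.5, 74.1]
eef_rot: [[0.984, -0.179, -0.002], [-0.179, -0.984, -0.0], [-0.002, 0.001, -1.0]]
ft_force: [-1.9, 0.0, 4.9]
width: 43.0
```

Call:
{"fn": "send_rows", "kwargs": {
  "rows": [
    [0,0,-0.002,0,1],
    [0,0,-0.004,0,1],
    [0,0,-0.004,0,1]
  ]
}}

```text
time: 9.13
eef_pos: [590.3, 141.5, 78.7]
eef_rot: [[0.984, -0.179, -0.002], [-0.179, -0.984, -0.0], [-0.002, 0.001, -1.0]]
ft_force: [-2.0, -0.2, 5.4]
width: 43.1
```

Call:
{"fn": "send_rows", "kwargs": {
  "rows": [
    [0,0,-0.001,0,1],
    [0,0,-0.002,0,1],
    [0,0,-0.002,0,1]
  ]
}}

```text
time: 9.38
eef_pos: [590.3, 141.4, 81.0]
eef_rot: [[0.984, -0.179, -0.002], [-0.179, -0.984, -0.0], [-0.002, 0.001, -1.0]]
ft_force: [-1.5, -0.6, 4.0]
width: 43.3
```

Call:
{"fn": "send_rows", "kwargs": {
  "rows": [
    [0,0,-0.001,0,1],
    [0,0,-0.002,0,1],
    [0,0,-0.002,0,1]
  ]
}}

```text
time: 9.63
eef_pos: [590.1, 141.4, 81.7]
eef_rot: [[0.984, -0.179, -0.003], [-0.179, -0.984, -0.0], [-0.003, 0.001, -1.0]]
ft_force: [3.6, 1.0, -11.3]
width: 43.4
```

Call:
{"fn": "send_rows", "kwargs": {
  "rows": [
    [0,0,0.0015,0,1],
    [0,0,0.0015,0,0],
    [0,0,0.0015,0,0],
    [0,0,0.0015,0,0],
    [0,0,0.0015,0,0],
    [0,0,0.0015,0,0],
    [0,0,0.0015,0,0],
    [0,0,-0.03,0,0],
    [0,0,-0.06,0,0],
    [0,0,-0.1,0,0],
    [0,0,-0.12,0,0],
    [0,0,-0.12,0,0]
  ]
}}

```text
time: 10.63
eef_pos: [593.2, 142.5, 207.3]
eef_rot: [[0.984, -0.179, 0.006], [-0.179, -0.984, 0.002], [0.005, -0.003, -1.0]]
ft_force: [0.4, 0.6, -0.1]
width: 92.2
```

```bash
python3 - <<'E'
from h import *
c=grab("top");t=c["im"][165:280,155:260];s=grab("scene")["im"][235:350,355:450];w=grab("wrist");st=env.state();print(st["time"],st["eef_pos"],st["ft_force"],st["width"])
f=lambda a,h:cv2.resize(a,(int(a.shape[1]*h/a.shape[0]),h),interpolation=cv2.INTER_CUBIC)
cv2.imwrite("pics/rel.png",np.hstack([f(s,400),f(w["im"],400)[:, :430]])[:,:,::-1])
E
```

```text
10.7833 [590.08991794 141.29087982 201.17507519] [-0.18839545 -0.18477819 -0.823087  ] 91.83412601135596
```

View pics/rel.png

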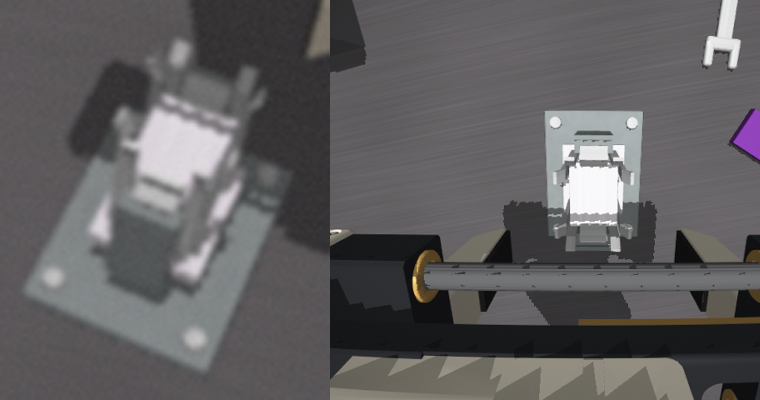

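The white plate sits level in the shaft in both views (scene crop (180,145), wrist crop (592,195)), held under the lips. Next is plate B.

Call:
{"fn": "send_rows", "kwargs": {
  "rows": [
    [0.0555,0.32,0.0,-0.241,0],
    [0.0555,0.32,0.0,-0.241,0],
    [0.0555,0.32,0.0,-0.241,0],
    [0.0555,0.32,0.07,-0.241,0],
    [0.0555,0.32,0.07,-0.241,0],
    [0.0555,0.32,0.07,-0.241,0],
    [0.0555,0.32,0.07,-0.241,0],
    [0.0555,0.32,0.07,-0.241,0],
    [0.0555,0.32,0.07,-0.241,0],
    [0.0555,0.32,0.07,-0.241,0],
    [0.0555,0.32,0.07,-0.241,0]
  ]
}}

```text
time: 11.7
eef_pos: [586.0, -183.2, 129.8]
eef_rot: [[0.998, 0.06, -0.006], [0.06, -0.998, 0.001], [-0.006, -0.001, -1.0]]
ft_force: [-0.2, 0.9, 0.7]
width: 91.4
```

```bash
python3 w.py w3; python3 - <<'E'
from h import *
st=env.state();R=np.array(st["eef_rot"]);print((R.T@(np.array([587.5,-183.2,3])-st["eef_pos"])).round(1))
im=cv2.imread("pics/w3.png").astype(int);col=im[150:300,300:324].mean((1,2));d=np.diff(col);print([(i+150,int(d[i])) for i in np.argsort(-abs(d))[:8]])
E
```

```text
t 11.75 tcp [ 586.7 -182.1  130.4] yaw 3.54 tilt [-4.9e-03  7.0e-04 -1.0e+00] f [ 0.1  0.3 -0. ] w 91.9
px [314. 222.] [286 191] [344 257] rect [array([ 591.7, -182.8]), array([52.3, 44.2]), np.float64(3.8)] tool shift [ 4.9  1.  -0. ]
px [100.  47.] [70  0] [124  89] rect [array([715.2, -26.1]), array([36.4, 58.7]), np.float64(74.7)] tool shift [ 137.9 -147.7   -0.5]
[  1.3   1.3 127.4]
[(np.int64(191), 87), (np.int64(266), -51), (np.int64(265), -50), (np.int64(249), -38), (np.int64(250), -34), (np.int64(258), 30), (np.int64(261), -28), (np.int64(262), -25)]
```

Call:
{"fn": "send_rows", "kwargs": {
  "rows": [
    [0.001,0.001,0.06,0,0],
    [0.001,0.001,0.1,0,0],
    [0.001,0.001,0.12,0,0],
    [0.001,0.001,0.1275,0,0],
    [0.001,0.001,0.1275,0,0],
    [0.001,0.001,0.1275,0,0],
    [0.001,0.001,0.1275,0,1],
    [0.001,0.001,0.1275,0,1],
    [0.001,0.001,0.1275,0,1],
    [0.001,0.001,0.1275,0,1],
    [0.001,0.001,0.1275,0,1],
    [0.001,0.001,0.1275,0,1],
    [0.001,0.001,0.1275,0,1],
    [0.001,0.001,0.1275,0,1]
  ],
  "newtons": 50
}}

```text
time: 12.92
eef_pos: [587.1, -183.0, 3.0]
eef_rot: [[0.998, 0.062, -0.005], [0.062, -0.998, 0.001], [-0.005, -0.001, -1.0]]
ft_force: [-0.8, 0.1, 0.5]
width: 43.6
```

Call:
{"fn": "send_rows", "kwargs": {
  "rows": [
    [0,0,-0.02,0,1],
    [0,0,-0.06,0,1],
    [0,0,-0.1,0,1],
    [0,-0.03,-0.14,0.05,1],
    [-0.045,-0.339,-0.197,0.2425,1],
    [-0.045,-0.339,-0.197,0.2425,1],
    [-0.045,-0.339,-0.197,0.2425,1],
    [-0.045,-0.339,-0.197,0.2425,1],
    [-0.045,-0.339,-0.197,0.2425,1],
    [-0.045,-0.339,-0.197,0.2425,1],
    [-0.045,-0.339,-0.197,0.2425,1],
    [-0.045,-0.339,-0.197,0.2425,1],
    [-0.045,-0.339,-0.197,0.2425,1],
    [-0.045,-0.339,-0.197,0.2425,1],
    [-0.045,-0.339,-0.197,0.2425,1],
    [-0.045,-0.339,-0.197,0.2425,1],
    [-0.045,-0.339,-0.197,0.2425,1]
  ]
}}

```text
time: 14.33
eef_pos: [522.5, 150.7, 200.1]
eef_rot: [[0.983, -0.182, -0.005], [-0.182, -0.983, -0.0], [-0.005, 0.001, -1.0]]
ft_force: [-0.5, -0.3, -0.5]
width: 43.4
```

```bash
python3 - <<'E'
from h import *
c=grab("wrist");save(c,"w4.png");im=c["im"].astype(int)
st=env.state();R=np.array(st["eef_rot"]);p=np.array(st["eef_pos"]);print(st["time"],p.round(1),np.degrees(np.arctan2(R[1,0],R[0,0])),st["ft_force"],R[:,2].round(4))
tool=lambda q:(R.T@(np.array(q)-p)).round(2)
col=im[200:400,310:322].mean((1,2)); print([(i+200,int(col[i])) for i in range(28,46)],[(i+200,int(col[i])) for i in range(156,172)])
for v in(240,362.5): print(v,tool(plane(c,316,v,p[2]+9)))
for row in(245,255): 
  l=im[row].mean(1); print(row,[int(v) for v in l[258:270]],[int(v) for v in l[360:374]])
m=((im.min(2)>120)&(im.max(2)-im.min(2)<40)).astype(np.uint8); m[228:]=0;m[:,:200]=0;m[:,420:]=0
k=max(cv2.findContours(m,cv2.RETR_EXTERNAL,cv2.CHAIN_APPROX_NONE)[0],key=cv2.contourArea)[:,0]
r=cv2.minAreaRect(np.array([plane(c,*q,10)[:2] for q in k],np.float32));print("base",r,"tool",tool([*r[0],p[2]]))
print("to seat", tool([590.4,141.4,138]))
E
```

```text
14.3833 [522.5 151.  200.2] -10.488556756167277 [ 0.51548469 -0.72730343 -0.77163305] [-5.3e-03  1.0e-04 -1.0e+00]
[(228, 104), (229, 104), (230, 85), (231, 61), (232, 54), (233, 55), (234, 71), (235, 126), (236, 140), (237, 141), (238, 143), (239, 146), (240, 144), (241, 152), (242, 234), (243, 245), (244, 247), (245, 248)] [(356, 157), (357, 157), (358, 157), (359, 156), (360, 156), (361, 156), (362, 156), (363, 147), (364, 97), (365, 54), (366, 54), (367, 54), (368, 54), (369, 55), (370, 54), (371, 53)]
240 [30.99  0.35 -9.16]
362.5 [-28.97   0.3   -8.85]
245 [56, 57, 56, 57, 58, 58, 192, 238, 246, 247, 247, 246] [247, 247, 247, 247, 247, 247, 241, 207, 132, 103, 104, 103, 102, 102]
255 [57, 56, 55, 56, 57, 56, 119, 215, 244, 247, 247, 246] [247, 248, 247, 247, 247, 246, 237, 142, 59, 52, 52, 52, 52, 52]
base ((591.9739990234375, 141.32992553710938), (109.36090087890625, 148.9486083984375), 79.03146362304688) tool [70.07 -3.18 -0.37]
to seat [68.84 -3.01 61.83]
```

Call:
{"fn": "send_rows", "kwargs": {
  "rows": [
    [0.0695,-0.003,0,0,1],
    [0.0695,-0.003,0.02,0,1],
    [0.0695,-0.003,0.04,0,1],
    [0.0695,-0.003,0.055,0,1],
    [0.0695,-0.003,0.06,0,1],
    [0.0695,-0.003,0.062,0,1],
    [0.0695,-0.003,0.062,0,1],
    [0.0695,-0.003,0.062,0,1]
  ]
}}

```text
time: 15.05
eef_pos: [591.5, 141.3, 138.9]
eef_rot: [[0.983, -0.182, -0.004], [-0.182, -0.983, 0.001], [-0.004, 0.0, -1.0]]
ft_force: [-1.0, 0.8, -0.6]
width: 43.4
```

Call:
{"fn": "send_rows", "kwargs": {
  "rows": [
    [0,0,0.003,0,1],
    [0,0,0.006,0,1],
    [0,0,0.009,0,1],
    [0,0,0.012,0,1],
    [0,0,0.015,0,1],
    [0,0,0.018,0,1],
    [0,0,0.018,0,1]
  ]
}}

```text
time: 15.63
eef_pos: [590.9, 141.2, 120.0]
eef_rot: [[0.983, -0.182, -0.005], [-0.182, -0.983, 0.0], [-0.005, 0.001, -1.0]]
ft_force: [-0.7, 0.4, -1.0]
width: 43.5
```

Call:
{"fn": "send_rows", "kwargs": {
  "rows": [
    [0,0,0.003,0,1],
    [0,0,0.006,0,1],
    [0,0,0.009,0,1],
    [0,0,0.011,0,1],
    [0,0,0.011,0,1]
  ]
}}

```text
time: 16.05
eef_pos: [590.6, 141.0, 108.4]
eef_rot: [[0.983, -0.182, -0.006], [-0.182, -0.983, -0.0], [-0.006, 0.001, -1.0]]
ft_force: [-0.2, -0.7, -0.5]
width: 43.1
```

Call:
{"fn": "send_rows", "kwargs": {
  "rows": [
    [0,0,0.003,0,1],
    [0,0,0.006,0,1],
    [0,0,0.009,0,1],
    [0,0,0.009,0,1]
  ]
}}

```text
time: 16.38
eef_pos: [590.9, 141.2, 99.3]
eef_rot: [[0.983, -0.182, -0.005], [-0.182, -0.983, 0.0], [-0.005, 0.001, -1.0]]
ft_force: [1.0, 0.7, -0.2]
width: 43.4
```

Call:
{"fn": "send_rows", "kwargs": {
  "rows": [
    [0,0,0.0015,0,1],
    [0,0,0.003,0,1],
    [0,0,0.003,0,1]
  ]
}}

```text
time: 16.63
eef_pos: [591.7, 141.4, 96.9]
eef_rot: [[0.983, -0.182, -0.004], [-0.182, -0.983, 0.001], [-0.004, 0.0, -1.0]]
ft_force: [0.8, -1.0, 4.1]
width: 43.4
```

Call:
{"fn": "send_rows", "kwargs": {
  "rows": [
    [0,0,0.0015,0,1],
    [0,0,0.003,0,1],
    [0,0,0.003,0,1]
  ]
}}

```text
time: 16.88
eef_pos: [591.9, 141.6, 94.1]
eef_rot: [[0.983, -0.182, -0.003], [-0.182, -0.983, 0.001], [-0.003, -0.0, -1.0]]
ft_force: [-0.3, 0.6, 2.6]
width: 43.6
```

Call:
{"fn": "send_rows", "kwargs": {
  "rows": [
    [0,0,0.0015,0,1],
    [0,0,0.003,0,1],
    [0,0,0.003,0,1]
  ]
}}

```text
time: 17.13
eef_pos: [592.0, 141.7, 91.3]
eef_rot: [[0.983, -0.182, -0.003], [-0.182, -0.983, 0.001], [-0.003, -0.001, -1.0]]
ft_force: [-1.3, 0.3, 4.0]
width: 43.3
```

Call:
{"fn": "send_rows", "kwargs": {
  "rows": [
    [0,0,0.0015,0,1],
    [0,0,0.003,0,1],
    [0,0,0.003,0,1]
  ]
}}

```text
time: 17.38
eef_pos: [591.9, 141.7, 88.5]
eef_rot: [[0.983, -0.182, -0.003], [-0.182, -0.983, 0.001], [-0.003, -0.001, -1.0]]
ft_force: [-0.8, -0.9, 4.7]
width: 43.4
```

Call:
{"fn": "send_rows", "kwargs": {
  "rows": [
    [0,0,0.0015,0,1],
    [0,0,0.003,0,1],
    [0,0,0.003,0,1]
  ]
}}

```text
time: 17.63
eef_pos: [591.9, 141.7, 85.7]
eef_rot: [[0.983, -0.183, -0.002], [-0.183, -0.983, 0.001], [-0.003, -0.001, -1.0]]
ft_force: [-2.1, -0.3, 5.8]
width: 43.2
```

Call:
{"fn": "send_rows", "kwargs": {
  "rows": [
    [0,0,0.0015,0,1],
    [0,0,0.003,0,1],
    [0,0,0.003,0,1]
  ]
}}

```text
time: 17.88
eef_pos: [592.0, 141.7, 83.0]
eef_rot: [[0.983, -0.183, -0.002], [-0.183, -0.983, 0.001], [-0.002, -0.001, -1.0]]
ft_force: [-1.4, -0.2, 4.8]
width: 43.6
```

Call:
{"fn": "send_rows", "kwargs": {
  "rows": [
    [0,0,0.001,0,1],
    [0,0,0.002,0,1],
    [0,0,0.002,0,1]
  ]
}}

```text
time: 18.13
eef_pos: [591.9, 141.7, 81.3]
eef_rot: [[0.983, -0.183, -0.002], [-0.183, -0.983, 0.001], [-0.002, -0.001, -1.0]]
ft_force: [-0.2, -1.0, 5.2]
width: 43.3
```

Call:
{"fn": "send_rows", "kwargs": {
  "rows": [
    [0,0,0.001,0,1],
    [0,0,0.001,0,1],
    [0,0,0.001,0,1]
  ]
}}

```text
time: 18.38
eef_pos: [591.9, 141.7, 80.6]
eef_rot: [[0.983, -0.183, -0.002], [-0.183, -0.983, 0.001], [-0.002, -0.001, -1.0]]
ft_force: [-2.3, 0.0, 5.9]
width: 43.5
```

Call:
{"fn": "send_rows", "kwargs": {
  "rows": [
    [0,0,0.001,0,1],
    [0,0,0.001,0,1],
    [0,0,0.001,0,1]
  ]
}}

```text
time: 18.63
eef_pos: [592.0, 141.7, 79.9]
eef_rot: [[0.983, -0.183, -0.002], [-0.183, -0.983, 0.001], [-0.002, -0.001, -1.0]]
ft_force: [-2.7, -0.2, 7.1]
width: 43.1
```

Call:
{"fn": "send_rows", "kwargs": {
  "rows": [
    [0,0,0.001,0,1],
    [0,0,0.001,0,1],
    [0,0,0.001,0,1]
  ]
}}

```text
time: 18.88
eef_pos: [591.9, 141.7, 79.1]
eef_rot: [[0.983, -0.183, -0.002], [-0.183, -0.983, 0.001], [-0.002, -0.001, -1.0]]
ft_force: [-2.1, -0.4, 6.7]
width: 43.2
```

Call:
{"fn": "send_rows", "kwargs": {
  "rows": [
    [0,0,0.001,0,1],
    [0,0,0.001,0,1],
    [0,0,0.001,0,1]
  ]
}}

```text
time: 19.13
eef_pos: [592.0, 141.7, 78.4]
eef_rot: [[0.983, -0.183, -0.002], [-0.183, -0.983, 0.001], [-0.002, -0.001, -1.0]]
ft_force: [-2.3, -0.2, 6.4]
width: 43.3
```

Call:
{"fn": "send_rows", "kwargs": {
  "rows": [
    [0,0,0.001,0,1],
    [0,0,0.001,0,1],
    [0,0,0.001,0,1]
  ]
}}

```text
time: 19.38
eef_pos: [592.0, 141.7, 77.8]
eef_rot: [[0.983, -0.183, -0.001], [-0.183, -0.983, 0.001], [-0.002, -0.001, -1.0]]
ft_force: [-2.1, -0.4, 6.4]
width: 43.2
```

Call:
{"fn": "send_rows", "kwargs": {
  "rows": [
    [0,0,0.001,0,1],
    [0,0,0.001,0,1],
    [0,0,0.001,0,1]
  ]
}}

```text
time: 19.63
eef_pos: [592.0, 141.7, 77.1]
eef_rot: [[0.983, -0.183, -0.001], [-0.183, -0.983, 0.001], [-0.002, -0.001, -1.0]]
ft_force: [-2.0, 0.2, 5.9]
width: 43.5
```

Call:
{"fn": "send_rows", "kwargs": {
  "rows": [
    [0,0,0.001,0,1],
    [0,0,0.0015,0,1],
    [0,0,0.0015,0,1]
  ]
}}

```text
time: 19.88
eef_pos: [591.9, 141.7, 75.9]
eef_rot: [[0.983, -0.183, -0.001], [-0.183, -0.983, 0.001], [-0.001, -0.001, -1.0]]
ft_force: [-2.6, -0.4, 6.8]
width: 43.3
```

Call:
{"fn": "send_rows", "kwargs": {
  "rows": [
    [0,0,0.001,0,1],
    [0,0,0.0015,0,1],
    [0,0,0.0015,0,1]
  ]
}}

```text
time: 20.13
eef_pos: [592.0, 141.7, 74.8]
eef_rot: [[0.983, -0.183, -0.001], [-0.183, -0.983, 0.001], [-0.001, -0.001, -1.0]]
ft_force: [-2.8, 0.2, 6.0]
width: 43.4
```

Call:
{"fn": "send_rows", "kwargs": {
  "rows": [
    [0,0,0.001,0,1],
    [0,0,0.0015,0,1],
    [0,0,0.0015,0,1]
  ]
}}

```text
time: 20.38
eef_pos: [592.0, 141.7, 74.0]
eef_rot: [[0.983, -0.183, -0.001], [-0.183, -0.983, 0.001], [-0.001, -0.001, -1.0]]
ft_force: [-3.2, -0.4, 10.1]
width: 43.1
```

Call:
{"fn": "send_rows", "kwargs": {
  "rows": [
    [0,0,0.001,0,1],
    [0,0,0.0016,0,1],
    [0,0,0.0016,0,1],
    [0,0,0.0016,0,1]
  ]
}}

```text
time: 20.72
eef_pos: [592.0, 141.7, 73.5]
eef_rot: [[0.983, -0.183, -0.0], [-0.183, -0.983, 0.001], [-0.001, -0.001, -1.0]]
ft_force: [-4.3, -1.2, 14.1]
width: 43.1
```

Call:
{"fn": "send_rows", "kwargs": {
  "rows": [
    [0,0,0.00155,0,1],
    [0,0,0.00155,0,1],
    [0,0,0.00155,0,1]
  ]
}}

```text
time: 20.97
eef_pos: [592.0, 141.7, 73.1]
eef_rot: [[0.983, -0.183, 0.0], [-0.183, -0.983, 0.001], [-0.0, -0.001, -1.0]]
ft_force: [-4.0, -1.6, 16.5]
width: 43.4
```

Call:
{"fn": "send_rows", "kwargs": {
  "rows": [
    [0,0,0.0011,0,1],
    [0,0,0.0011,0,1],
    [0,0,0.0011,0,1],
    [0,0,0.0011,0,1]
  ]
}}

```text
time: 21.3
eef_pos: [592.0, 141.7, 73.1]
eef_rot: [[0.983, -0.184, 0.0], [-0.184, -0.983, 0.001], [0.0, -0.001, -1.0]]
ft_force: [-5.2, -1.1, 14.8]
width: 43.1
```

Call:
{"fn": "send_rows", "kwargs": {
  "rows": [
    [0,0,0.0011,0,1],
    [0,0,0.0011,0,1],
    [0,0,0.0011,0,1],
    [0,0,0.0011,0,1]
  ]
}}

```text
time: 21.63
eef_pos: [592.0, 141.7, 73.1]
eef_rot: [[0.983, -0.184, 0.001], [-0.184, -0.983, 0.001], [0.001, -0.001, -1.0]]
ft_force: [-5.4, -1.1, 14.3]
width: 43.1
```

Call:
{"fn": "send_rows", "kwargs": {
  "rows": [
    [0,0,0.0013,0,1],
    [0,0,0.0013,0,1],
    [0,0,0.0013,0,1],
    [0,0,0.0013,0,1],
    [0,0,0.0013,0,1],
    [0,0,0.0013,0,1],
    [0,0,0.0013,0,1],
    [0,0,0.0013,0,1],
    [0,0,0.0013,0,1]
  ]
}}

```text
time: 22.38
eef_pos: [592.0, 141.7, 73.1]
eef_rot: [[0.983, -0.184, 0.001], [-0.184, -0.983, 0.001], [0.001, -0.001, -1.0]]
ft_force: [-5.4, -1.7, 17.2]
width: 43.1
```

Call:
{"fn": "send_rows", "kwargs": {
  "rows": [
    [0,0,-0.002,0,1],
    [0,0,-0.004,0,1],
    [0,0,-0.006,0,1],
    [0,0,-0.006,0,1]
  ]
}}

```text
time: 22.72
eef_pos: [592.0, 141.7, 79.4]
eef_rot: [[0.983, -0.184, 0.001], [-0.184, -0.983, 0.001], [0.001, -0.001, -1.0]]
ft_force: [-2.3, -0.8, 6.7]
width: 43.0
```

Call:
{"fn": "send_rows", "kwargs": {
  "rows": [
    [0,0,-0.0015,0,1],
    [0,0,-0.0025,0,1],
    [0,0,-0.0025,0,1]
  ]
}}

```text
time: 22.97
eef_pos: [591.9, 141.7, 81.3]
eef_rot: [[0.983, -0.184, 0.001], [-0.184, -0.983, 0.001], [0.001, -0.001, -1.0]]
ft_force: [1.8, 0.0, -3.5]
width: 43.3
```

Lips hold the second plate too, blocking at the same height as the first (TCP 81.3). Releasing.

Call:
{"fn": "send_rows", "kwargs": {
  "rows": [
    [0,0,0.0005,0,1],
    [0,0,0.0005,0,0],
    [0,0,0.0005,0,0],
    [0,0,0.0005,0,0],
    [0,0,0.0005,0,0],
    [0,0,0.0005,0,0],
    [0,0,0.0005,0,0],
    [0,0,-0.03,0,0],
    [0,0,-0.06,0,0],
    [0,0,-0.1,0,0],
    [-0.06,0,-0.12,0,0],
    [-0.07,0,-0.12,0,0],
    [-0.07,0,-0.12,0,0]
  ]
}}

```text
time: 24.05
eef_pos: [518.7, 156.7, 203.4]
eef_rot: [[0.984, -0.18, 0.001], [-0.18, -0.984, 0.002], [0.001, -0.003, -1.0]]
ft_force: [-0.5, 0.2, -0.6]
width: 91.5
```

```bash
python3 - <<'E'
from h import *
s=grab("scene")["im"][150:350,180:450];w=grab("wrist");st=env.state();print(st["time"],st["eef_pos"],st["ft_force"],st["width"])
f=lambda a,h:cv2.resize(a,(int(a.shape[1]*h/a.shape[0]),h),interpolation=cv2.INTER_CUBIC)
cv2.imwrite("pics/end.png",np.hstack([f(s,400),f(w["im"][30:230,250:380],400)])[:,:,::-1])
E
```

```text
24.15 [522.43913546 154.85169734 202.13341454] [ 0.88889893 -0.41359816  0.68769259] 91.68701467563524
```

View pics/end.png

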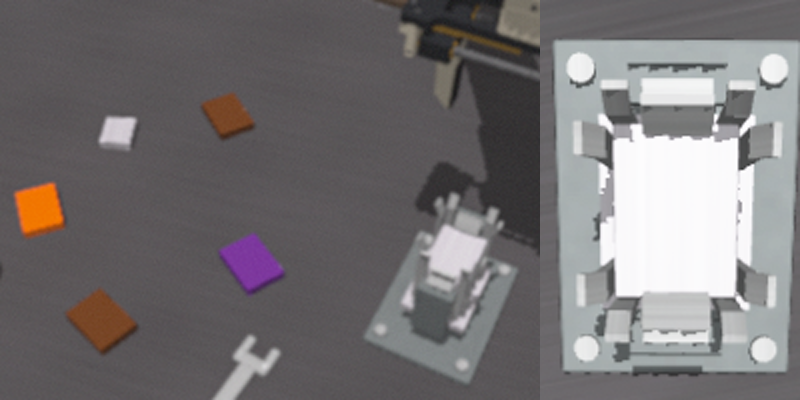

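The picture shows the white plate level under both lips (wrist crop centre (676,215)). The short plate at (118,133), the wrench and the look-alikes are where they were.

```bash
python3 -c "
from station import env;print(env.hand_in())"
```

```text
the job is handed in; nothing more can be done
None
```

Both long plates are in the magazine, pushed in one after the other, and the job was handed in at about 24 s of robot time.

- **Snap:** lifting gently before letting go, each plate was stopped by the lips at the same tool height (81.3–81.7 mm). That puts the lips at about 90 mm, the low end of the stated range.
- **Bedding:** I felt the rubber stop about 7–8 mm below that height. I then held the stack down for about 1.4 s at 14–17 N as read. About 0.75 s of that was the final steady push, which ended at 17.2 N, the highest reading. Forces were only read at the end of each move, and the sensor reads up to about 1 N low.
- **Last pictures:** the upper plate sits level under both lips, with the gripper open and clear. The short plate, the wrench and the look-alikes in view had not moved. The oil can was outside that final crop; the arm did not go near it.
- **Disagreements:** the fixed cameras differed by up to 6 mm on the magazine's position, and they put the plates' centroids at 9–9.6 mm against the given 12 mm top height. I relied on the wrist camera for the fit. A side force of up to about 5 N built up during the final push.

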